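Set up a pour-over coffee maker

TASK

Set up the pour-over coffee maker: first take the blue dripper out of the wooden drying stand and lower it gently, cone down, into the funnel mouth of the glass carafe, and let go of it so that it sits upright and fully home. Then take the steel filter by its wooden knob and lower it the same way into the dripper until it is fully home, and let go. Do not drop either part in, leave the carafe standing where it is, and do not disturb the mug, the coffee jar and the honey jar.

Things in the scene. Friction and masses are not known exactly. Their poses are not given: they have to be found in the camera images.
- carafe: Loose clear glass pour-over carafe, round, 104 mm high, about 0.6 kg, wooden collar round its waist; stands upright on the worktop to the robot's right. Origin: centre of its underside, z up the axis. Belly 108 mm across at 50 mm height, waist 45 mm across at 85 mm height, above it a funnel mouth.
- carafe_mouth (a point): Centre of the carafe's mouth at rim height, 104.3 mm above its underside. The funnel is 60 mm across inside (67 outside) at the rim and 38 mm inside at the waist 19 mm below; same taper (30 degrees from the axis) as the dripper's cone. Slippery: a part let go within a few mm of its seat centres itself.
- dripper: Loose blue glazed dripper, round, 74 mm high, about 0.16 kg, open at both ends. Origin: centre of its lower, narrow end, z up the axis. Cone from 28 mm across at the bottom to 60 mm at 28 mm height, then a straight collar. Starts upright in a hole of the stand, origin 20 mm above the worktop. Fully home its origin is 76.2 mm above the carafe's origin (28 below the rim).
- dripper_grip (a point): Point on the dripper's axis, 56 mm above its origin, a good height to grasp the collar from above at any yaw. The collar is straight and round, 60 mm across outside, 53 mm inside, from 28 to 74 mm above the dripper's origin; all of it stands above the carafe's rim when home.
- filter: Loose steel cone filter, round, about 0.09 kg, 110 mm high with its knob. Origin: centre of its closed underside, z up the axis. Cone from 24 mm across at the bottom to 48 mm at 21 mm height, then straight to 58 mm height. Starts upright in the stand's other hole, origin 17 mm above the worktop. Fully home its origin is 3.4 mm above the dripper's origin.
- filter_knob (a point): Centre of the filter's pale wooden knob, on the axis, 97 mm above the filter's origin. The knob is round, 18 mm across, 20 mm high at full width, carried by a thin wire bail; grasp it from above at any yaw.
- stand: Fixed wooden drying stand, a block 90 x 210 x 30 mm with two square 40 mm through holes. Origin: centre of its underside; the 210 mm run along its y. The hole centres lie at y = +55 and -55 mm. Which hole holds the dripper and which the filter varies.
- mug: Bystander: white mug with a small leaf pattern, 92 mm across, 127 mm with its handle, 95 mm high, loose. Origin at its underside.
- jar_coffee: Bystander: glass jar with a dark green lid, half full of coffee, 96 mm across, 137 mm high, loose. Origin at the centre of its underside.
- jar_honey: Bystander: honey jar with a dark lid, 75 mm across, 112 mm high, loose. Origin at the centre of its underside.

How it is judged:
By the outcome, as a careful person would: the job done as asked, in the order asked, and still so for the second after the job is handed in, with the robot touching nothing.
It also fails if it takes over 64 s, if anything falls off the work surface, if the arm or the gripper's body presses on something with over 40 N, if the wrist force passes 120 N, or if a joint passes its speed limit or range.

ROBOT

A 6-joint arm with a two-finger parallel gripper is mounted at the origin on a cart in front of the work surface, level with it; the furniture and walls round the work are solid. World frame = base frame: x ahead of the robot, y to its left, z up, the work surface at z = 0. Lengths are in m, angles in rad, forces in N, time in s.
With the tool pointing down it reaches from about 0.3 to 0.775 m from the base axis. Payload 14.6 kg.
Tool frame: the origin (TCP) lies at the very end of the fingers, on their centre line; the grasp point (between the pads) lies 19 mm behind it; z points along the fingers, y is the line along which they close (so a half turn about z gives the same grasp; the last joint's range is limited). The gripper opens to 94 mm and grips with 3 to 60 N. Pads are 16 mm wide; open, the fingers measure 119 mm over their backs; the gripper's body (75 mm by 177 mm) begins 78 mm behind the grasp point.
Start: joints at [1.095, 0.3, 1.521, -0, 1.321, -0.067], TCP at [0.219, 0.505, 0.205] pointing down, gripper open.
Joint ranges: [-3.03, 3.03], [-0.79, 2.21], [0.23, 2.52], [-1.04, 4.18], [0, 3.07], [-2.55, 2.55]. Speed limits (rad/s): [2.22, 2.22, 2.57, 3.14, 3.14, 3.14].

INTERFACE

Orientations are given as [roll, pitch, yaw] about the fixed x, y, z axes, in that order (R = Rz(yaw) Ry(pitch) Rx(roll)).
In Python, from station import * gives the robot as it stands.
- The arm moves only by the tool jog_arm, never from a script. Its argument "rows" is a list of rows, each a list of 3 entries, a list of its own where there are three numbers: the shift along the tool's x, y, z in m, then the turn about the tool's z in degrees, then the finger opening in m, from 0 to 0.094. A call has 1 to 12 rows; each row shifts and turns the commanded pose from where the row before left it, along the tool's axes as they then stand; what a row does not reach is not made up. A row lasts 1/12 s, in which the tool goes at most 41.7 mm and 7.16 degrees, less where a joint would pass 70% of its speed; a pose out of reach is approached as far as the arm can. A call is refused whole if a number of a shift passes 0.0417 or a number of a turn 7.16, either way. A call with a gripper value outside its range is refused whole. The fingers move at their own pace and stop on an object; "squeeze" is the grip in N (left out, the last holds). Time passes only in rows, so rows that do not move let the fingers close. It gives the time, the measured TCP pose, the force, the opening and the grip force at its end, in the units of the state.
- get_obs(): the state, without advancing time (a new reading comes with each control period).
- camera(name): name is "scene" or "top" or "wrist"; returns a dict with "image" (384x512x3 uint8, red, green, blue), "range_z" (384x512 float32, m along the optical axis (not along the pixel's ray), 0 where there is no reading), "K" (3x3 intrinsics, pixels), "k1" (the pictures are not rectified: a ray, as slopes to the right and down, at radius r is drawn at 1 + k1 r^2 times it, then the intrinsics apply), "world_from_camera" (4x4, takes a point from camera to world coordinates); the wrist camera has in their place "T_tool_cam" (4x4, takes a point from camera to tool coordinates, whose origin is the TCP and whose axes are the flange's). Camera axes: x right, y up, looking along -z (the intrinsics and any distortion apply to the point x, -y, -z); pixel columns grow to the right and rows downward; lengths in m; the calibration is good to about 2 mm. A picture is of the moment at which its call begins: read the wrist's pose just before it.
- hand_in(): hands the job in; it is judged then, once.
Trained networks look in a picture, given as the dict that the camera call returned (one of the last four; its "shot" number tells which), for a name from the list of things; names that differ only in an ending like _2 or _b are one class to them, and where a whole thing is asked for, a point or a joint stands for the part that bears it (a point fixed in the world has none). Each returns a list of dicts, best first, with "p" (0 to 1); they miss things now and then, are a little off and sometimes report something else, mostly with a low value. They report only what shows in the picture. A call takes as long as a camera call.
- search_frame(label, picture): "at" ([column, row] as shares, 0 to 1, of the picture: columns of its width, rows of its height, amid what is visible of it).
- spot_point(label, picture): "at" ([column, row] as shares, 0 to 1, of the picture: columns of its width, rows of its height: a listed point, or the origin of a listed thing).
The state is a dict: "time_s": time; "qpos": joint angles; "joint_vel": joint speeds; "tau": joint torques, N m; "ee_pos": TCP position; "eef_rot": TCP orientation; "force": force on the tool from outside, world axes, zero at the start; "moment": the same for the moment, N m; "grip_width": finger opening in m; "grip_force": force on a finger pad.
Only numpy, scipy, OpenCV 4.12 (cv2) and the standard library are available. Lean on these libraries where they do the work, as an engineer would, in place of code of your own. Each camera call takes 0.05 s, during which the arm holds its last target. There are 200 camera calls.

## Working session

There is one attempt and no reset: what is moved stays moved. The work goes in short steps, Python scripts to look and compute and a tool call to move; the robot and the scene stay as the last step left them, time stands still between calls to the robot, and variables do not carry over. Pictures are saved under pics/ and viewed, at most 10 in all, crops included, and the job is handed in when it is done.

Besides the shell and the picture viewer there is one more tool, called after "Call:" as name(argument=value, ...) on one line, values as JSON. jog_arm: Moves the arm, as the interface text tells. Its arguments: {"type":"object","properties":{"rows":{"type":"array","items":{"type":"array"}},"squeeze":{"type":"number"}},"required":["rows"]}

```bash
mkdir -p pics; cat > h.py <<'E'
from station import *
import numpy as np, cv2
from scipy.spatial.transform import Rotation as R
def wfc(p,o):
    if 'world_from_camera' in p: return np.array(p['world_from_camera'])
    T=np.eye(4);T[:3,:3]=R.from_euler('xyz',o['eef_rot']).as_matrix();T[:3,3]=o['ee_pos']
    return T@np.array(p['T_tool_cam'])
def ray(p,uv,T):
    K=np.array(p['K'],float);k=p['k1']
    s=cv2.undistortPoints(np.array([[uv]],float),K,np.array([k,0,0,0,0.]))[0,0]
    d=np.array([s[0],-s[1],-1.])
    return T[:3,3],T[:3,:3]@d
def atz(p,uv,T,z):
    o,d=ray(p,uv,T);return o+d*(z-o[2])/d[2]
def cloud(p,T):
    K=np.array(p['K'],float);h,w=p['range_z'].shape
    g=np.stack(np.meshgrid(np.arange(w),np.arange(h)),-1).reshape(-1,1,2).astype(float)
    s=cv2.undistortPoints(g,K,np.array([p['k1'],0,0,0,0.]))[:,0]
    z=p['range_z'].reshape(-1)
    c=np.stack([s[:,0]*z,-s[:,1]*z,-z],1)@T[:3,:3].T+T[:3,3]
    c[z==0]=np.nan
    return c.reshape(h,w,3)
def save(p,n): cv2.imwrite('pics/'+n,p['image'][:,:,::-1])
E
python3 - <<'E'
from h import *
o=get_obs();print(o['ee_pos'],o['eef_rot'],o['grip_width'],o['time_s'])
H={'carafe_mouth':.104,'dripper_grip':.076,'filter_knob':.114,'stand':0,'carafe':0,'mug':0,'jar_coffee':0,'jar_honey':0,'dripper':.02,'filter':.017}
ims=[]
for n in ['top','scene']:
    p=camera(n);T=wfc(p,o);ims.append(p['image']);print(n,T[:3,3].round(2))
    for l,z in H.items():
        for r in spot_point(l,p)[:2]:
            uv=np.array(r['at'])*[512,384]
            print(l,round(r['p'],2),uv.round(),atz(p,uv,T,z).round(4)[:2])
cv2.imwrite('pics/a.png',cv2.resize(np.vstack(ims)[:,:,::-1],None,fx=.78,fy=.78))
E
```

```text
[0.21847651 0.50444691 0.20489727] [-3.14043059e+00 -1.15137392e-04  2.73284062e+00] 0.09397178753057554 0.0
top [ 0.45 -0.09  1.38]
carafe_mouth 0.82 [305. 186.] [ 0.5642 -0.2395]
dripper_grip 0.58 [162. 237.] [0.411  0.1841]
filter_knob 0.57 [197. 223.] [0.4533 0.0768]
stand 0.55 [187. 229.] [0.4362 0.1211]
stand 0.16 [199. 222.] [0.4576 0.0854]
carafe 0.69 [299. 188.] [ 0.567  -0.2312]
mug 0.76 [360. 250.] [ 0.3694 -0.4226]
mug 0.44 [207. 224.] [0.4498 0.0595]
jar_coffee 0.98 [230. 156.] [ 0.6683 -0.0115]
jar_honey 0.7 [278. 260.] [ 0.3385 -0.1647]
dripper 0.62 [166. 234.] [0.4212 0.1856]
filter 0.73 [203. 223.] [0.4536 0.0701]
scene [-0.14 -0.09  1.11]
carafe_mouth 0.67 [306. 171.] [ 0.573  -0.2348]
dripper_grip 0.58 [144. 234.] [0.4118 0.1737]
dripper_grip 0.28 [187. 234.] [0.4089 0.0672]
filter_knob 0.62 [185. 211.] [0.4518 0.0707]
filter_knob 0.37 [148. 243.] [0.367  0.1522]
stand 0.62 [168. 239.] [0.4352 0.1273]
stand 0.46 [185. 211.] [0.5201 0.0889]
carafe 0.85 [304. 193.] [ 0.5738 -0.2375]
mug 0.59 [385. 262.] [ 0.3597 -0.4268]
mug 0.36 [174. 239.] [0.435  0.1125]
jar_coffee 0.92 [221. 165.] [ 0.6728 -0.004 ]
jar_honey 0.56 [277. 275.] [ 0.3304 -0.1508]
jar_honey 0.29 [144. 233.] [0.4553 0.1915]
dripper 0.59 [146. 245.] [0.4082 0.1779]
filter 0.87 [186. 233.] [0.4445 0.0804]
```

View pics/a.png

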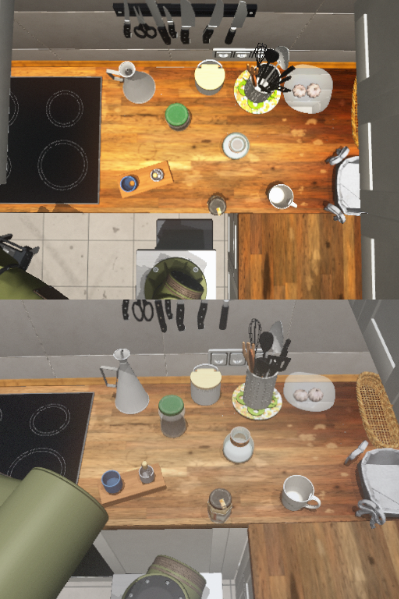

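The picture shows (top view above, scene view below) the dripper at the stand's left end, the filter at its right end, the carafe to the right and the jars and mug clear of them. I'll refine the positions with depth.

```bash
cat >> h.py <<'E'
def circ(P):
    A=np.c_[2*P[:,:2],np.ones(len(P))];s=np.linalg.lstsq(A,(P[:,:2]**2).sum(1),rcond=None)[0]
    return s[:2],np.sqrt(s[2]+s[:2]@s[:2])
def shift(target,o=None):
    o=o or get_obs();return R.from_euler('xyz',o['eef_rot']).as_matrix().T@(np.array(target)-o['ee_pos'])
E
python3 - <<'E'
from h import *
o=get_obs()
for n in ['top','scene']:
    p=camera(n);C=cloud(p,wfc(p,o)).reshape(-1,3)
    for l,c,z0,z1 in [('drip',(.415,.18),.085,.1),('filt',(.452,.072),.065,.085),('knob',(.452,.072),.1,.135),('car',(.57,-.237),.09,.115),('carall',(.57,-.237),.02,.115)]:
        m=(np.hypot(C[:,0]-c[0],C[:,1]-c[1])<.05)&(C[:,2]>z0)&(C[:,2]<z1);P=C[m]
        if len(P)>3:print(n,l,len(P),P.mean(0).round(4),P.min(0).round(3),P.max(0).round(3),*[np.round(x,4) for x in circ(P)])
p=camera('wrist');print(np.array(p['T_tool_cam']).round(3),p['K'])
print(shift([.38,.16,.30]))
E
```

```text
top drip 86 [0.4176 0.1788 0.0914] [0.389 0.149 0.085] [0.448 0.206 0.097] [0.4181 0.177 ] 0.028
top filt 54 [0.4517 0.0715 0.0733] [0.43  0.048 0.066] [0.475 0.094 0.084] [0.452  0.0711] 0.0222
top knob 35 [0.4521 0.0698 0.1225] [0.445 0.062 0.105] [0.46  0.078 0.131] [0.4521 0.0703] 0.0066
top car 216 [ 0.57   -0.2385  0.0995] [ 0.536 -0.269  0.09 ] [ 0.602 -0.206  0.111] [ 0.5685 -0.2368] 0.0284
top carall 697 [ 0.5671 -0.2334  0.0772] [ 0.521 -0.287  0.045] [ 0.62  -0.189  0.111] [ 0.5688 -0.2361] 0.0372
scene drip 160 [0.4158 0.1782 0.0906] [0.385 0.147 0.085] [0.447 0.207 0.098] [0.4159 0.1769] 0.0281
scene filt 100 [0.4448 0.0693 0.0721] [0.426 0.048 0.066] [0.472 0.094 0.084] [0.4501 0.0708] 0.0224
scene knob 69 [0.4474 0.0691 0.1185] [0.44  0.061 0.101] [0.458 0.079 0.129] [0.4495 0.0695] 0.0067
scene car 288 [ 0.5718 -0.2388  0.0996] [ 0.534 -0.27   0.09 ] [ 0.604 -0.204  0.109] [ 0.5664 -0.2374] 0.0291
scene carall 927 [ 0.5595 -0.2353  0.0772] [ 0.52  -0.286  0.021] [ 0.619 -0.187  0.109] [ 0.5666 -0.2366] 0.0364
[[-0.     0.958  0.287  0.084]
 [ 1.     0.     0.001  0.002]
 [ 0.001  0.287 -0.958 -0.178]
 [ 0.     0.     0.     1.   ]] [[297.63412447   0.         258.68041975]
 [  0.         297.63412447 191.22108819]
 [  0.           0.           1.        ]]
[-0.28507548 -0.25212261 -0.09455246]
```

Call:
jog_arm(rows=[[[-0.026,-0.0185,0],0,0.094],[[-0.026,-0.0185,0],0,0.094],[[-0.026,-0.0185,0],0,0.094],[[-0.026,-0.0185,0],0,0.094],[[-0.026,-0.0185,0],0,0.094],[[-0.026,-0.0185,0],0,0.094],[[-0.026,-0.0185,0],0,0.094],[[-0.026,-0.0185,0],0,0.094],[[-0.026,-0.0185,0],0,0.094],[[-0.026,-0.0185,0],0,0.094],[[-0.026,-0.0185,0],0,0.094],[[-0.026,-0.0185,0],0,0.094]], squeeze=15)

```text
time_s: 2.25
ee_pos: [0.4172, 0.1755, 0.2057]
eef_rot: [3.141, 0.0, 2.733]
force: [-0.5, 0.2, 0.2]
grip_width: 0.0943
grip_force: 0.0
```

```bash
python3 - <<'E'
from h import *
import time
o=get_obs();p=camera('wrist');o2=get_obs();T=wfc(p,o);save(p,'w1.png');C=cloud(p,T).reshape(-1,3)
print(o['ee_pos'],o2['ee_pos'],o2['time_s'],np.linalg.norm(o2['joint_vel']),o2['force'])
for l,c,z0,z1 in [('drip',(.417,.177),.088,.1),('filt',(.451,.0705),.065,.085),('knob',(.451,.0705),.115,.135)]:
    P=C[(np.hypot(C[:,0]-c[0],C[:,1]-c[1])<.05)&(C[:,2]>z0)&(C[:,2]<z1)]
    if len(P)>3:print(l,len(P),P.mean(0).round(4),P.min(0).round(3),P.max(0).round(3),*[np.round(x,4) for x in circ(P)])
for l,z in [('dripper_grip',.076),('filter_knob',.114)]:
    for r in spot_point(l,p)[:1]: print(l,r['p'],atz(p,np.array(r['at'])*[512,384],T,z).round(4))
print(shift([.417,.177,.057]))
E
```

```text
[0.41723941 0.17545861 0.20566832] [0.41929848 0.17213862 0.20557065] 2.3 0.17695280081626588 [ 0.44137178 -0.29227695 -0.41194466]
drip 621 [0.4164 0.178  0.091 ] [0.387 0.148 0.088] [0.447 0.208 0.093] [0.4167 0.1781] 0.0279
filt 231 [0.4504 0.0874 0.0716] [0.428 0.063 0.065] [0.474 0.096 0.085] [0.45  0.073] 0.022
knob 75 [0.4535 0.0776 0.1214] [0.448 0.071 0.115] [0.459 0.081 0.125] [0.4528 0.0759] 0.0043
dripper_grip 0.89 [0.4156 0.1772 0.076 ]
filter_knob 0.72 [0.4508 0.0747 0.114 ]
[0.00091116 0.00114266 0.14845534]
```

View pics/w1.png

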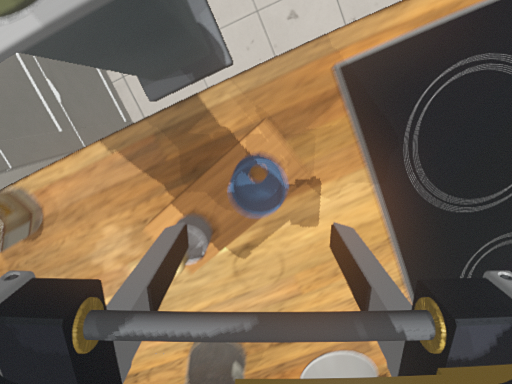

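The wrist view shows the dripper at (258,185) centred between the fingers, and the filter at (195,235) clear of the left finger. I'll go down now.

Call:
jog_arm(rows=[[[0,0,0.015],0,0.094],[[0,0,0.015],0,0.094],[[0,0,0.015],0,0.094],[[0,0,0.015],0,0.094],[[0,0,0.015],0,0.094],[[0,0,0.015],0,0.094],[[0,0,0.015],0,0.094],[[0,0,0.015],0,0.094],[[0,0,0.012],0,0.094],[[0,0,0.01],0,0.094],[[0,0,0.006],0,0.094],[[0,0,0],0,0.094]])

```text
time_s: 3.4
ee_pos: [0.416, 0.1773, 0.0566]
eef_rot: [-3.141, -0.001, 2.733]
force: [-1.0, 0.3, -0.5]
grip_width: 0.0938
grip_force: 0.0
```

```bash
python3 -c "
from h import *
o=get_obs();print(o['ee_pos'],o['force'],np.linalg.norm(o['joint_vel']),shift([.4168,.1775,.057]))"
```

```text
[0.41601375 0.17725301 0.05655963] [-1.04145071  0.34240892 -0.52339095] 0.04289038813373169 [-0.00062311  0.00053833 -0.00044164]
```

Call:
jog_arm(rows=[[[0,0,0],0,0.07],[[0,0,0],0,0.064],[[0,0,0],0,0.061],[[0,0,0],0,0.059],[[0,0,0],0,0.057],[[0,0,0],0,0.055],[[0,0,0],0,0.05],[[0,0,0],0,0.05],[[0,0,0],0,0.05]], squeeze=15)

```text
time_s: 4.15
ee_pos: [0.4168, 0.1769, 0.0576]
eef_rot: [3.141, 0.0, 2.733]
force: [0.4, -1.0, 2.8]
grip_width: 0.0604
grip_force: 15.0
```

Call:
jog_arm(rows=[[[0,0,-0.005],0,0.05],[[0,0,-0.008],0,0.05],[[0,0,-0.015],0,0.05],[[0,0,-0.02],0,0.05],[[0,0,-0.02],0,0.05],[[0,0,-0.02],0,0.05],[[0,0,-0.02],0,0.05],[[0,0,-0.02],0,0.05],[[0,0,-0.02],0,0.05],[[0,0,-0.015],0,0.05],[[0,0,-0.008],0,0.05],[[0,0,0],0,0.05]], squeeze=20)

```text
time_s: 5.15
ee_pos: [0.4171, 0.1771, 0.2302]
eef_rot: [3.14, 0.002, 2.733]
force: [0.8, -0.1, -2.2]
grip_width: 0.0604
grip_force: 20.0
```

```bash
python3 -c "
from h import *
o=get_obs();print(o['ee_pos'],o['force'],o['grip_width'],o['grip_force'],np.linalg.norm(o['joint_vel']),shift([.5675,-.2370,.24]))"
```

```text
[0.41705143 0.17709539 0.23017315] [ 0.76573519 -0.12593838 -2.18520007] 0.06041034074647086 19.99878750415519 0.06825688654745818 [-0.30266602 -0.32016169 -0.00980325]
```

Call:
jog_arm(rows=[[[-0.01,-0.0106,0],0,0.05],[[-0.02,-0.0212,0],0,0.05],[[-0.022,-0.0233,0],0,0.05],[[-0.022,-0.0233,0],0,0.05],[[-0.022,-0.0233,0],0,0.05],[[-0.022,-0.0233,0],0,0.05],[[-0.022,-0.0233,0],0,0.05],[[-0.022,-0.0233,0],0,0.05],[[-0.022,-0.0233,0],0,0.05],[[-0.022,-0.0233,0],0,0.05],[[-0.022,-0.0233,0],0,0.05],[[-0.022,-0.0233,0],0,0.05]])

```text
time_s: 6.15
ee_pos: [0.5407, -0.1669, 0.2272]
eef_rot: [-3.142, -0.002, 2.733]
force: [0.7, 0.4, -3.3]
grip_width: 0.0607
grip_force: 20.0
```

Call:
jog_arm(rows=[[[-0.02,-0.021,0],0,0.05],[[-0.015,-0.016,0],0,0.05],[[-0.01,-0.01,0],0,0.05],[[-0.005,-0.005,0],0,0.05],[[-0.0025,-0.0035,0],0,0.05],[[0,0,0],0,0.05],[[0,0,0],0,0.05],[[0,0,0],0,0.05]])

```text
time_s: 6.82
ee_pos: [0.5668, -0.2364, 0.2286]
eef_rot: [3.142, -0.0, 2.734]
force: [0.3, -0.1, -1.5]
grip_width: 0.0607
grip_force: 20.0
```

```bash
python3 - <<'E'
from h import *
o=get_obs();print(o['ee_pos'],o['force'],o['grip_width'],np.linalg.norm(o['joint_vel']))
ims=[]
for n in ['wrist','top','scene']:
    o=get_obs();p=camera(n);T=wfc(p,o);ims.append(p['image']);C=cloud(p,T).reshape(-1,3)
    for l,c,z0,z1 in [('mouth',(.5675,-.237),.096,.112),('belly',(.5675,-.237),.045,.055),('drip',o['ee_pos'],.24,.29)]:
        P=C[(np.hypot(C[:,0]-c[0],C[:,1]-c[1])<[.05,.06][l=='belly'])&(C[:,2]>z0)&(C[:,2]<z1)]
        if len(P)>3:print(n,l,len(P),P.mean(0).round(4),P.min(0).round(3),P.max(0).round(3),*[np.round(x,4) for x in circ(P)])
    for l,z in [('carafe_mouth',.1043),('dripper_grip',o['ee_pos'][2]+.019),('carafe',0)]:
        for r in spot_point(l,p)[:1]: print(n,l,round(r['p'],2),atz(p,np.array(r['at'])*[512,384],T,z).round(4))
print(shift([.5675,-.2370,.24]))
cv2.imwrite('pics/b.png',np.vstack([ims[0],ims[2]])[:,:,::-1][:,:].copy()[::1][:768]) 
cv2.imwrite('pics/b.png',cv2.resize(np.hstack([ims[0],ims[2]])[:,:,::-1],(800,300)))
E
```

```text
[ 0.56684288 -0.23637675  0.22855108] [ 0.29832744 -0.08561398 -1.52003922] 0.060654480290987245 0.0052549801097865065
wrist mouth 685 [ 0.5546 -0.2311  0.1008] [ 0.535 -0.269  0.096] [ 0.59  -0.203  0.105] [ 0.5671 -0.236 ] 0.0296
wrist belly 521 [ 0.5419 -0.2249  0.0501] [ 0.515 -0.29   0.045] [ 0.614 -0.183  0.055] [ 0.5681 -0.2365] 0.0513
wrist drip 8109 [ 0.5661 -0.2345  0.2608] [ 0.537 -0.271  0.24 ] [ 0.597 -0.192  0.29 ] [ 0.564  -0.2336] 0.0309
wrist carafe_mouth 0.61 [ 0.5729 -0.2378  0.1043]
wrist dripper_grip 0.89 [ 0.5663 -0.2343  0.2476]
wrist carafe 0.9 [ 0.5714 -0.2345  0.    ]
top mouth 13 [ 0.5462 -0.2467  0.1021] [ 0.539 -0.262  0.096] [ 0.563 -0.209  0.106] [ 0.5672 -0.2388] 0.0282
top belly 22 [ 0.5651 -0.2263  0.0489] [ 0.534 -0.288  0.045] [ 0.595 -0.184  0.055] [ 0.5684 -0.2371] 0.0516
top drip 45 [ 0.5456 -0.2237  0.2589] [ 0.538 -0.249  0.242] [ 0.559 -0.208  0.267] [ 0.565  -0.2347] 0.026
top dripper_grip 0.49 [ 0.5695 -0.235   0.2477]
top carafe 0.61 [ 0.5602 -0.2435  0.    ]
scene mouth 145 [ 0.5656 -0.2495  0.1015] [ 0.534 -0.271  0.096] [ 0.601 -0.211  0.11 ] [ 0.567  -0.2377] 0.0301
scene belly 107 [ 0.5272 -0.2446  0.0506] [ 0.513 -0.289  0.045] [ 0.574 -0.201  0.055] [ 0.5663 -0.2381] 0.05
scene drip 197 [ 0.5513 -0.2617  0.2598] [ 0.536 -0.281  0.24 ] [ 0.586 -0.237  0.289] [ 0.5594 -0.2551] 0.0193
scene carafe_mouth 0.86 [ 0.5619 -0.2396  0.1043]
scene dripper_grip 0.51 [ 0.5576 -0.2428  0.2475]
scene carafe 0.97 [ 0.5762 -0.2356  0.    ]
[-0.00045652  0.00042977 -0.01153343]
```

View pics/b.png

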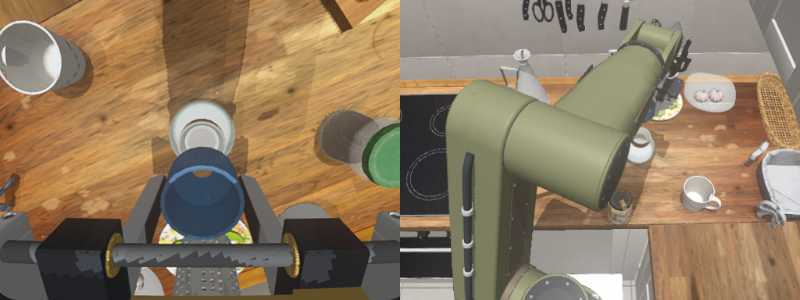

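The wrist view (left half) shows the upright dripper at (203,195) held between the fingers, with the carafe mouth straight below it at (203,130). The estimates agree on a carafe centre near (0.5675, -0.237), so I'll lower it.

Call:
jog_arm(rows=[[[0,0,0.01],0,0.05],[[0,0,0.014],0,0.05],[[0,0,0.014],0,0.05],[[0,0,0.014],0,0.05],[[0,0,0.012],0,0.05],[[0,0,0.01],0,0.05],[[0,0,0.008],0,0.05],[[0,0,0.007],0,0.05],[[0,0,0.006],0,0.05],[[0,0,0.005],0,0.05],[[0,0,0.004],0,0.05],[[0,0,0],0,0.05]])

```text
time_s: 8.42
ee_pos: [0.5667, -0.2371, 0.1238]
eef_rot: [3.142, -0.001, 2.733]
force: [0.4, -0.4, -1.9]
grip_width: 0.0606
grip_force: 20.0
```

Call:
jog_arm(rows=[[[0,0,0.002],0,0.05],[[0,0,0.002],0,0.05],[[0,0,0.0015],0,0.05],[[0,0,0],0,0.05],[[0,0,0],0,0.05]])

```text
time_s: 8.83
ee_pos: [0.5669, -0.2372, 0.119]
eef_rot: [-3.142, 0.0, 2.733]
force: [0.6, -0.2, -1.3]
grip_width: 0.0607
grip_force: 20.0
```

Call:
jog_arm(rows=[[[0,0,0.001],0,0.05],[[0,0,0.001],0,0.05],[[0,0,0.001],0,0.05],[[0,0,0],0,0.05],[[0,0,0],0,0.05]])

```text
time_s: 9.25
ee_pos: [0.5674, -0.2373, 0.1165]
eef_rot: [3.141, 0.002, 2.733]
force: [4.1, -0.5, 2.4]
grip_width: 0.0607
grip_force: 20.0
```

Call:
jog_arm(rows=[[[0,0,0.001],0,0.05],[[0,0,0],0,0.05],[[0,0,0],0,0.05]])

```text
time_s: 9.5
ee_pos: [0.5676, -0.2374, 0.1162]
eef_rot: [3.142, 0.002, 2.733]
force: [2.8, 1.2, 9.2]
grip_width: 0.0606
grip_force: 20.0
```

Call:
jog_arm(rows=[[[-0.001,0.0005,-0.0005],0,0.05],[[0,0,0],0,0.05],[[0,0,0],0,0.05]])

```text
time_s: 9.75
ee_pos: [0.5679, -0.2374, 0.1163]
eef_rot: [-3.141, 0.0, 2.733]
force: [-2.4, -0.6, 8.6]
grip_width: 0.0604
grip_force: 20.0
```

```bash
python3 - <<'E'
from h import *
o=get_obs();print(o['force'],o['moment'],o['ee_pos'])
for n in ['wrist','top','scene']:
    o=get_obs();p=camera(n);T=wfc(p,o);C=cloud(p,T).reshape(-1,3)
    for l,c,z0,z1 in [('belly',(.5675,-.237),.04,.06),('rim',o['ee_pos'],.145,.16)]:
        P=C[(np.hypot(C[:,0]-c[0],C[:,1]-c[1])<[.034,.06][l=='belly'])&(C[:,2]>z0)&(C[:,2]<z1)]
        if len(P)>3:print(n,l,len(P),P.min(0).round(3),np.percentile(P,95,axis=0).round(4),P.max(0).round(3),*[np.round(x,4) for x in circ(P)])
    if n=='wrist':save(p,'w3.png')
E
```

```text
[-2.40698582 -0.62231618  8.63087228] [-0.02281523  0.47211843 -0.00748593] [ 0.56793944 -0.23740283  0.11626695]
wrist belly 1859 [ 0.514 -0.289  0.04 ] [ 0.5838 -0.1858  0.0595] [ 0.605 -0.182  0.06 ] [ 0.5674 -0.236 ] 0.0498
wrist rim 2946 [ 0.538 -0.268  0.145] [ 0.5947 -0.2075  0.1554] [ 0.598 -0.204  0.16 ] [ 0.5672 -0.2359] 0.0284
top belly 9 [ 0.537 -0.277  0.042] [ 0.5942 -0.1839  0.0584] [ 0.602 -0.184  0.059] [ 0.5688 -0.2347] 0.0502
top rim 7 [ 0.541 -0.248  0.147] [ 0.5558 -0.2114  0.1544] [ 0.556 -0.211  0.155] [ 0.5736 -0.2387] 0.0324
scene belly 178 [ 0.513 -0.29   0.04 ] [ 0.5508 -0.2153  0.0594] [ 0.574 -0.211  0.06 ] [ 0.5636 -0.2395] 0.0466
scene rim 53 [ 0.537 -0.267  0.145] [ 0.58   -0.2383  0.1552] [ 0.585 -0.237  0.159] [ 0.5653 -0.2409] 0.0253
```

View pics/w3.png

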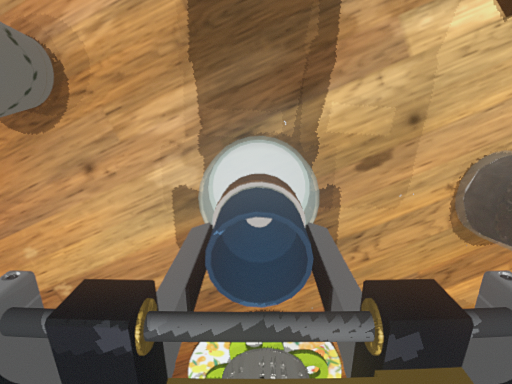

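The dripper stands upright in the funnel at (258,255) and the side force is near zero. I'll let go of it slowly.

Call:
jog_arm(rows=[[[0.0004,0,0],0,0.06],[[0,0,0],0,0.0605],[[0,0,0],0,0.061],[[0,0,0],0,0.062],[[0,0,0],0,0.064],[[0,0,0],0,0.07],[[0,0,0],0,0.08],[[0,0,0],0,0.08],[[0,0,0],0,0.08]], squeeze=5)

```text
time_s: 10.65
ee_pos: [0.5676, -0.2369, 0.1153]
eef_rot: [3.142, -0.0, 2.733]
force: [-0.4, 0.1, 0.2]
grip_width: 0.0797
grip_force: 0.0
```

```bash
python3 - <<'E'
from h import *
o=get_obs();print(o['force'],o['moment'],o['ee_pos'],o['grip_width'])
for n in ['wrist']:
    o=get_obs();p=camera(n);T=wfc(p,o);C=cloud(p,T).reshape(-1,3)
    for l,c,z0,z1 in [('belly',(.5675,-.237),.04,.06),('rim',o['ee_pos'],.145,.16)]:
        P=C[(np.hypot(C[:,0]-c[0],C[:,1]-c[1])<[.034,.06][l=='belly'])&(C[:,2]>z0)&(C[:,2]<z1)]
        print(n,l,len(P),P.min(0).round(3),np.percentile(P,95,axis=0).round(4),P.max(0).round(3),*[np.round(x,4) for x in circ(P)])
E
```

```text
[-0.41379183  0.08760543  0.1525919 ] [ 0.00833053 -0.00606622  0.02673332] [ 0.56762693 -0.23692201  0.11532857] 0.0797197658689565
wrist belly 1902 [ 0.514 -0.29   0.04 ] [ 0.5858 -0.186   0.0596] [ 0.609 -0.183  0.06 ] [ 0.5671 -0.2359] 0.0495
wrist rim 2587 [ 0.538 -0.266  0.145] [ 0.5947 -0.2084  0.1508] [ 0.598 -0.206  0.152] [ 0.5672 -0.2356] 0.0278
```

Call:
jog_arm(rows=[[[0,0,0],0,0.085],[[0,0,-0.005],0,0.085],[[0,0,-0.01],0,0.085],[[0,0,-0.015],0,0.085],[[0,0,-0.015],0,0.085],[[0,0,-0.015],0,0.085],[[0,0,-0.015],0,0.085],[[0,0,-0.015],0,0.085],[[0,0,-0.015],0,0.085],[[0,0,-0.01],0,0.085],[[0,0,-0.005],0,0.085],[[0,0,0],0,0.085]])

```text
time_s: 11.7
ee_pos: [0.5679, -0.2371, 0.2368]
eef_rot: [-3.141, 0.002, 2.733]
force: [-0.2, 0.3, 0.9]
grip_width: 0.0852
grip_force: 0.0
```

```bash
python3 - <<'E'
from h import *
o=get_obs();print(o['ee_pos'])
for n in ['wrist','scene']:
    o=get_obs();p=camera(n);T=wfc(p,o);C=cloud(p,T).reshape(-1,3)
    for l,c,z0,z1 in [('belly',(.5675,-.237),.04,.06),('rim',o['ee_pos'],.145,.16)]:
        P=C[(np.hypot(C[:,0]-c[0],C[:,1]-c[1])<[.034,.06][l=='belly'])&(C[:,2]>z0)&(C[:,2]<z1)]
        if len(P)>5:print(n,l,len(P),P.min(0).round(3),np.percentile(P,95,axis=0).round(4),P.max(0).round(3),*[np.round(x,4) for x in circ(P)])
        if l=='rim':print(np.linalg.lstsq(np.c_[P[:,:2]-P[:,:2].mean(0),np.ones(len(P))],P[:,2],rcond=None)[0])
    if n=='wrist':save(p,'w4.png')
print(shift([.4505,.0708,.2]))
E
```

```text
[ 0.56792768 -0.23710939  0.23679017]
wrist belly 974 [ 0.514 -0.29   0.04 ] [ 0.5943 -0.1859  0.0596] [ 0.616 -0.183  0.06 ] [ 0.5676 -0.2362] 0.0499
wrist rim 812 [ 0.538 -0.266  0.145] [ 0.5949 -0.2085  0.1511] [ 0.597 -0.206  0.152] [ 0.5676 -0.2359] 0.0279
[-0.00924351 -0.00295631  0.14944713]
scene belly 224 [ 0.513 -0.29   0.04 ] [ 0.5519 -0.2035  0.0596] [ 0.576 -0.198  0.06 ] [ 0.5654 -0.2382] 0.0481
scene rim 94 [ 0.536 -0.267  0.145] [ 0.5924 -0.2221  0.1534] [ 0.596 -0.218  0.157] [ 0.567  -0.2377] 0.0279
[-0.01258578 -0.0420828   0.14999237]
[0.22967888 0.23584084 0.03506764]
```

View pics/w4.png

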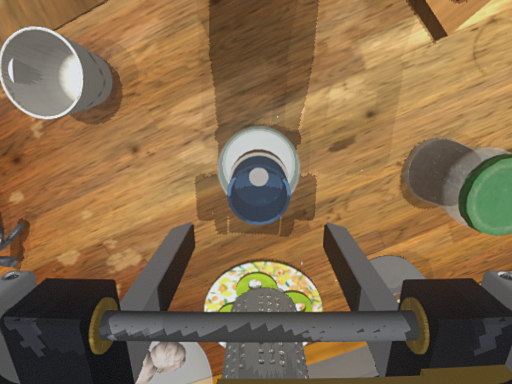

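The dripper is home at (258,190), level, with its rim at 0.150 m and centred near (0.5675, -0.2365). Next is the filter.

Call:
jog_arm(rows=[[[0.01,0.0103,0],0,0.06],[[0.02,0.0205,0],0,0.06],[[0.022,0.0226,0],0,0.06],[[0.022,0.0226,0],0,0.06],[[0.022,0.0226,0],0,0.06],[[0.022,0.0226,0],0,0.06],[[0.022,0.0226,0],0,0.06],[[0.022,0.0226,0],0,0.06],[[0.022,0.0226,0],0,0.06],[[0.02,0.0205,0],0,0.06],[[0.015,0.0154,0],0,0.06],[[0.0107,0.0109,0],0,0.06]])

```text
time_s: 12.8
ee_pos: [0.4495, 0.0723, 0.2348]
eef_rot: [-3.141, -0.001, 2.734]
force: [-0.8, -0.9, -0.2]
grip_width: 0.0602
grip_force: 0.0
```

Call:
jog_arm(rows=[[[0,0,0.005],0,0.06],[[0,0,0.01],0,0.06],[[0,0,0.01],0,0.06],[[0,0,0.01],0,0.06],[[0,0,0],0,0.06],[[0,0,0],0,0.06],[[0,0,0],0,0.06]])

```text
time_s: 13.38
ee_pos: [0.4508, 0.0703, 0.2005]
eef_rot: [-3.142, -0.0, 2.732]
force: [-1.2, 0.0, 0.8]
grip_width: 0.0599
grip_force: 0.0
```

```bash
python3 - <<'E'
from h import *
o=get_obs();print(o['ee_pos'],np.linalg.norm(o['joint_vel']),o['grip_width'])
for n in ['wrist','top']:
    o=get_obs();p=camera(n);T=wfc(p,o);C=cloud(p,T).reshape(-1,3)
    for l,c,z0,z1,r in [('filt',(.4505,.0708),.067,.085,.04),('knob',(.4505,.0708),.104,.13,.018)]:
        P=C[(np.hypot(C[:,0]-c[0],C[:,1]-c[1])<r)&(C[:,2]>z0)&(C[:,2]<z1)]
        if len(P)>5:print(n,l,len(P),P.min(0).round(3),np.percentile(P,95,axis=0).round(4),P.max(0).round(3),*[np.round(x,4) for x in circ(P)])
    for r in spot_point('filter_knob',p)[:1]: print(r['p'],atz(p,np.array(r['at'])*[512,384],T,.114).round(4))
    if n=='wrist':save(p,'w5.png')
print(shift([.4505,.0708,.095]))
E
```

```text
[0.45083685 0.07031106 0.20048123] 0.01224992039705001 0.05989521516487063
wrist filt 362 [0.427 0.049 0.067] [0.4719 0.0943 0.0804] [0.475 0.096 0.085] [0.4504 0.0724] 0.0222
wrist knob 361 [0.442 0.063 0.104] [0.4569 0.0793 0.1253] [0.46  0.08  0.126] [0.45   0.0719] 0.0065
0.75 [0.4492 0.0734 0.114 ]
[4.50460153e-04 7.56490054e-06 1.05797452e-01]
```

View pics/w5.png

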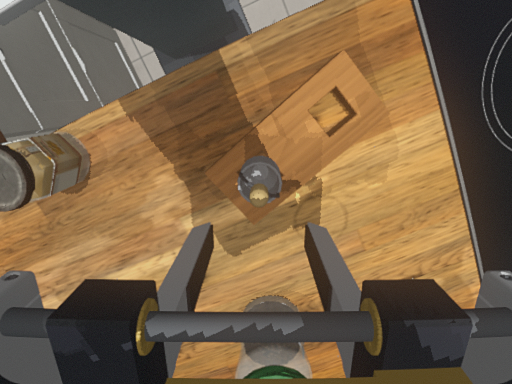

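The knob is at (259,195), midway between the fingers. I'll go down with a 1 mm correction.

Call:
jog_arm(rows=[[[0.001,0.001,0.008],0,0.06],[[0,0,0.012],0,0.06],[[0,0,0.014],0,0.06],[[0,0,0.014],0,0.06],[[0,0,0.014],0,0.06],[[0,0,0.014],0,0.06],[[0,0,0.012],0,0.06],[[0,0,0.01],0,0.06],[[0,0,0.005],0,0.06],[[0,0,0.002],0,0.06],[[0,0,0],0,0.06],[[0,0,0],0,0.06]])

```text
time_s: 14.58
ee_pos: [0.4504, 0.072, 0.0959]
eef_rot: [3.141, 0.001, 2.733]
force: [0.4, -0.2, -0.4]
grip_width: 0.0598
grip_force: 0.0
```

Call:
jog_arm(rows=[[[0,0,0],0,0.04],[[0,0,0],0,0.03],[[0,0,0],0,0.025],[[0,0,0],0,0.021],[[0,0,0],0,0.019],[[0,0,0],0,0.017],[[0,0,0],0,0.014],[[0,0,0],0,0.01],[[0,0,0],0,0.01],[[0,0,0],0,0.01]], squeeze=15)

```text
time_s: 15.42
ee_pos: [0.4501, 0.072, 0.0954]
eef_rot: [-3.142, -0.0, 2.733]
force: [-1.0, 1.1, 0.8]
grip_width: 0.0172
grip_force: 15.8
```

Call:
jog_arm(rows=[[[0,0,-0.005],0,0.01],[[0,0,-0.008],0,0.01],[[0,0,-0.014],0,0.01],[[0,0,-0.02],0,0.01],[[0,0,-0.022],0,0.01],[[0,0,-0.022],0,0.01],[[0,0,-0.022],0,0.01],[[0,0,-0.022],0,0.01],[[0,0,-0.022],0,0.01],[[0,0,-0.015],0,0.01],[[0,0,-0.008],0,0.01],[[0,0,-0.004],0,0.01]], squeeze=25)

```text
time_s: 16.42
ee_pos: [0.4502, 0.072, 0.2808]
eef_rot: [3.141, 0.002, 2.733]
force: [-0.3, -0.1, 0.0]
grip_width: 0.0172
grip_force: 25.5
```

```bash
python3 -c "
from h import *
o=get_obs();print(o['ee_pos'],o['force'],o['grip_width'],o['grip_force'],shift([.5675,-.2370,.28]))"
```

```text
[0.45023114 0.07201287 0.28080823] [-0.29018492 -0.06492532  0.00226707] 0.017152755523480976 25.538758893526392 [-0.23043649 -0.23693813  0.00096799]
```

Call:
jog_arm(rows=[[[-0.006,-0.006,0],0,0.01],[[-0.014,-0.0145,0],0,0.01],[[-0.02,-0.0206,0],0,0.01],[[-0.02,-0.0206,0],0,0.01],[[-0.02,-0.0206,0],0,0.01],[[-0.02,-0.0206,0],0,0.01],[[-0.02,-0.0206,0],0,0.01],[[-0.02,-0.0206,0],0,0.01],[[-0.02,-0.0206,0],0,0.01],[[-0.02,-0.0206,0],0,0.01],[[-0.018,-0.0184,0],0,0.01],[[-0.014,-0.0145,0],0,0.01]])

```text
time_s: 17.42
ee_pos: [0.5578, -0.215, 0.2777]
eef_rot: [-3.141, -0.002, 2.732]
force: [-0.6, -0.1, -0.5]
grip_width: 0.0173
grip_force: 25.6
```

Call:
jog_arm(rows=[[[-0.01,-0.01,0],0,0.01],[[-0.0054,-0.0055,0],0,0.01],[[-0.003,-0.0031,0],0,0.01],[[0,0,0],0,0.01],[[0,0,0],0,0.01],[[0,0,0],0,0.01],[[0,0,0],0,0.01]])

```text
time_s: 18.0
ee_pos: [0.5674, -0.2362, 0.2798]
eef_rot: [3.142, 0.0, 2.734]
force: [0.3, -1.1, -0.8]
grip_width: 0.0172
grip_force: 25.6
```

```bash
python3 - <<'E'
from h import *
o=get_obs();print(o['ee_pos'],np.linalg.norm(o['joint_vel']),o['grip_width'],o['force'],o['eef_rot'])
for n in ['wrist','scene']:
    o=get_obs();p=camera(n);T=wfc(p,o);C=cloud(p,T).reshape(-1,3)
    for l,c,z0,z1,r in [('rim',(.5675,-.237),.146,.156,.036),('filtwall',o['ee_pos'],.21,.24,.03),('filtrim',o['ee_pos'],.247,.262,.03),('filtcone',o['ee_pos'],.19,.21,.03)]:
        P=C[(np.hypot(C[:,0]-c[0],C[:,1]-c[1])<r)&(C[:,2]>z0)&(C[:,2]<z1)]
        if len(P)>5:print(n,l,len(P),P.min(0).round(3),P.max(0).round(3),*[np.round(x,4) for x in circ(P)])
    if n=='wrist':save(p,'w6.png')
print(shift([.5675,-.2370,.2]))
E
```

```text
[ 0.56736651 -0.23622641  0.27975096] 0.0068596005648145966 0.017187566624467486 [ 0.28981935 -1.1486998  -0.80088623] [3.14155222e+00 4.19519160e-04 2.73356085e+00]
wrist rim 346 [ 0.538 -0.265  0.146] [ 0.587 -0.206  0.152] [ 0.5676 -0.236 ] 0.0279
wrist filtwall 1041 [ 0.544 -0.256  0.21 ] [ 0.59  -0.211  0.24 ] [ 0.5654 -0.2336] 0.0208
wrist filtrim 603 [ 0.544 -0.258  0.247] [ 0.581 -0.211  0.262] [ 0.567  -0.2346] 0.0219
wrist filtcone 584 [ 0.562 -0.251  0.2  ] [ 0.584 -0.222  0.21 ] [ 0.5721 -0.2368] 0.0091
scene rim 92 [ 0.537 -0.267  0.146] [ 0.597 -0.215  0.155] [ 0.5669 -0.2377] 0.0278
scene filtwall 83 [ 0.542 -0.26   0.21 ] [ 0.587 -0.229  0.24 ] [ 0.566  -0.2384] 0.0208
scene filtrim 59 [ 0.543 -0.26   0.248] [ 0.581 -0.235  0.26 ] [ 0.5659 -0.2377] 0.0211
[-0.0003038  -0.00051985  0.07972743]
```

View pics/w6.png

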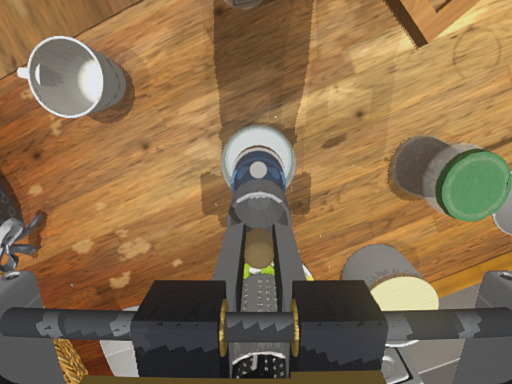

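The filter hangs straight at (260,205), right above the dripper mouth at (258,180), with about 1 mm offset. I'll lower it with that correction.

Call:
jog_arm(rows=[[[-0.0008,-0.0004,0.005],0,0.01],[[0,0,0.008],0,0.01],[[0,0,0.01],0,0.01],[[0,0,0.01],0,0.01],[[0,0,0.01],0,0.01],[[0,0,0.008],0,0.01],[[0,0,0.007],0,0.01],[[0,0,0.006],0,0.01],[[0,0,0],0,0.01],[[0,0,0],0,0.01]])

```text
time_s: 18.93
ee_pos: [0.568, -0.2376, 0.2154]
eef_rot: [3.142, -0.0, 2.733]
force: [-0.4, 0.8, -0.3]
grip_width: 0.0167
grip_force: 25.6
```

Call:
jog_arm(rows=[[[0,0,0.003],0,0.01],[[0,0,0.003],0,0.01],[[0,0,0.003],0,0.01],[[0,0,0.003],0,0.01],[[0,0,0.003],0,0.01],[[0,0,0],0,0.01],[[0,0,0],0,0.01]])

```text
time_s: 19.52
ee_pos: [0.5679, -0.2375, 0.2003]
eef_rot: [-3.142, -0.0, 2.733]
force: [0.3, -0.1, -1.1]
grip_width: 0.0175
grip_force: 25.6
```

Call:
jog_arm(rows=[[[0,0.0003,0.004],0,0.01],[[0,0,0.004],0,0.01],[[0,0,0.004],0,0.01],[[0,0,0.004],0,0.01],[[0,0,0.004],0,0.01],[[0,0,0.004],0,0.01],[[0,0,0],0,0.01],[[0,0,0],0,0.01]])

```text
time_s: 20.18
ee_pos: [0.568, -0.2373, 0.1762]
eef_rot: [3.142, -0.0, 2.733]
force: [-0.4, -0.8, -0.3]
grip_width: 0.0169
grip_force: 25.6
```

Call:
jog_arm(rows=[[[0,0,0.003],0,0.01],[[0,0,0.003],0,0.01],[[0,0,0.002],0,0.01],[[0,0,0.001],0,0.01],[[0,0,0],0,0.01],[[0,0,0],0,0.01]])

```text
time_s: 20.68
ee_pos: [0.5681, -0.2373, 0.1674]
eef_rot: [-3.142, -0.0, 2.733]
force: [0.6, 0.6, -0.3]
grip_width: 0.0169
grip_force: 25.6
```

Call:
jog_arm(rows=[[[0,0,0.0015],0,0.01],[[0,0,0.0015],0,0.01],[[0,0,0.001],0,0.01],[[0,0,0.001],0,0.01],[[0,0,0],0,0.01],[[0,0,0],0,0.01]])

```text
time_s: 21.18
ee_pos: [0.5681, -0.2373, 0.1624]
eef_rot: [-3.142, -0.0, 2.733]
force: [-0.7, -0.1, -1.1]
grip_width: 0.0172
grip_force: 25.6
```

Call:
jog_arm(rows=[[[0,0,0.001],0,0.01],[[0,0,0.001],0,0.01],[[0,0,0],0,0.01],[[0,0,0],0,0.01]])

```text
time_s: 21.52
ee_pos: [0.5683, -0.2375, 0.1612]
eef_rot: [-3.141, 0.001, 2.733]
force: [-2.1, 0.2, 5.6]
grip_width: 0.0171
grip_force: 25.9
```

Call:
jog_arm(rows=[[[0.0008,-0.0003,0],0,0.01],[[0,0,0.0005],0,0.01],[[0,0,0],0,0.01],[[0,0,0],0,0.01]])

```text
time_s: 21.85
ee_pos: [0.5678, -0.2375, 0.1612]
eef_rot: [-3.141, 0.003, 2.733]
force: [-0.8, 0.9, 7.1]
grip_width: 0.0169
grip_force: 25.9
```

Call:
jog_arm(rows=[[[0.0004,0.0003,0],0,0.015],[[0,0,0],0,0.017],[[0,0,0],0,0.018],[[0,0,0],0,0.019],[[0,0,0],0,0.02],[[0,0,0],0,0.022],[[0,0,0],0,0.03],[[0,0,0],0,0.04],[[0,0,0],0,0.04],[[0,0,0],0,0.04]], squeeze=5)

```text
time_s: 22.68
ee_pos: [0.5668, -0.2368, 0.1595]
eef_rot: [-3.142, -0.001, 2.733]
force: [0.0, -0.5, 0.6]
grip_width: 0.0399
grip_force: 0.0
```

Call:
jog_arm(rows=[[[0,0,-0.004],0,0.04],[[0,0,-0.008],0,0.04],[[0,0,-0.012],0,0.04],[[0,0,-0.015],0,0.04],[[0,0,-0.015],0,0.04],[[0,0,-0.015],0,0.04],[[0,0,-0.015],0,0.04],[[0,0,-0.012],0,0.04],[[0,0,-0.008],0,0.04],[[0,0,-0.004],0,0.04],[[0,0,0],0,0.04],[[0,0,0],0,0.04]])

```text
time_s: 23.68
ee_pos: [0.5669, -0.2368, 0.2676]
eef_rot: [3.142, -0.0, 2.733]
force: [-0.5, -0.2, -0.4]
grip_width: 0.0405
grip_force: 0.0
```

```bash
python3 - <<'E'
from h import *
o=get_obs();print(o['ee_pos'],o['grip_width'],o['force'])
for n in ['wrist','scene']:
    o=get_obs();p=camera(n);T=wfc(p,o);C=cloud(p,T).reshape(-1,3)
    for l,c,z0,z1,r in [('belly',(.5675,-.237),.04,.06,.06),('outer',(.5675,-.237),.144,.158,.036),('frim',(.5675,-.237),.13,.146,.026),('knob',(.5675,-.237),.165,.195,.015)]:
        P=C[(np.hypot(C[:,0]-c[0],C[:,1]-c[1])<r)&(C[:,2]>z0)&(C[:,2]<z1)]
        if len(P)>5:print(n,l,len(P),P.min(0).round(3),np.percentile(P[:,2],95).round(4),P.max(0).round(4),*[np.round(x,4) for x in circ(P)])
    a=p['image'] if n=='wrist' else p['image'][110:230,240:400]
    cv2.imwrite('pics/f_%s.png'%n,a[:,:,::-1])
a=cv2.imread('pics/f_wrist.png');b=cv2.resize(cv2.imread('pics/f_scene.png'),(512,384))
cv2.imwrite('pics/f.png',cv2.resize(np.hstack([a,b]),(800,300)))
E
```

```text
[ 0.56688629 -0.23677581  0.26763739] 0.040496826384950925 [-0.45324033 -0.20221357 -0.43854426]
wrist belly 845 [ 0.514 -0.29   0.04 ] 0.0596 [ 0.6155 -0.1827  0.06  ] [ 0.5676 -0.2363] 0.0499
wrist outer 746 [ 0.538 -0.267  0.144] 0.1522 [ 0.5971 -0.2076  0.1578] [ 0.5672 -0.2372] 0.0272
wrist frim 356 [ 0.544 -0.261  0.13 ] 0.1397 [ 0.5931 -0.2135  0.1459] [ 0.5673 -0.237 ] 0.0222
wrist knob 368 [ 0.558 -0.247  0.166] 0.1909 [ 0.5753 -0.2292  0.1919] [ 0.5659 -0.2375] 0.0065
scene belly 223 [ 0.514 -0.29   0.04 ] 0.0591 [ 0.6063 -0.196   0.06  ] [ 0.5658 -0.238 ] 0.0488
scene outer 89 [ 0.537 -0.267  0.144] 0.1548 [ 0.593  -0.2155  0.1574] [ 0.5666 -0.2386] 0.027
scene frim 27 [ 0.542 -0.261  0.13 ] 0.1431 [ 0.5887 -0.232   0.1452] [ 0.5655 -0.2378] 0.0226
scene knob 66 [ 0.558 -0.248  0.167] 0.1937 [ 0.5748 -0.2313  0.1942] [ 0.5655 -0.2396] 0.0065
```

View pics/f.png

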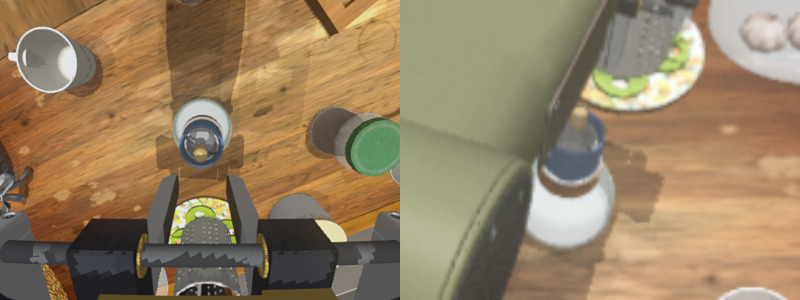

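The picture shows the filter inside the dripper and the dripper in the carafe, both upright at (203,145), with the bystanders untouched. One last check of relative heights will cancel the camera bias.

```bash
python3 - <<'E'
from h import *
for n in ['wrist','scene']:
    o=get_obs();p=camera(n);C=cloud(p,wfc(p,o)).reshape(-1,3)
    r=np.hypot(C[:,0]-.5673,C[:,1]+.2370);z=C[:,2]
    print(n,'table',np.nanmedian(z[(r>.07)&(r<.12)&(abs(z)<.01)]).round(4))
    for l,a,b,z0,z1 in [('carafe',.0315,.037,.095,.112),('drip',.0255,.032,.14,.158),('filt',.02,.026,.125,.147),('knob',0,.008,.17,.2)]:
        P=C[(r>a)&(r<b)&(z>z0)&(z<z1)]
        if len(P)<6: continue
        t=P[P[:,2]>np.percentile(P[:,2],70)];print(l,len(P),np.percentile(P[:,2],[50,80,90,97]).round(4))
        if l in('drip','filt'):print(' tilt',np.linalg.lstsq(np.c_[t[:,:2]-t[:,:2].mean(0),np.ones(len(t))],t[:,2],rcond=None)[0].round(4))
E
```

```text
wrist table -0.0013
carafe 135 [0.1024 0.1032 0.1035 0.1041]
drip 784 [0.1494 0.1505 0.1509 0.1514]
 tilt [0.0022 0.0076 0.1508]
filt 386 [0.1379 0.1389 0.1394 0.1411]
 tilt [-0.0004 -0.028   0.1397]
knob 262 [0.1896 0.1905 0.1909 0.1912]
scene table 0.0005
carafe 32 [0.1019 0.1063 0.1076 0.109 ]
drip 109 [0.1482 0.1512 0.1524 0.1532]
 tilt [-0.0286 -0.0246  0.1519]
filt 36 [0.1365 0.1405 0.1415 0.1434]
 tilt [-0.0685  0.0328  0.1412]
knob 36 [0.1884 0.1923 0.1928 0.1937]
```

Relative heights agree with fully home to about 1.5 mm. I'll settle it with a gentle fingertip touch on the knob, whose top should be at 0.1896 m.

Call:
jog_arm(rows=[[[0,0,0.008],0,0.0],[[0,0,0.01],0,0.0],[[0,0,0.01],0,0.0],[[0,0,0.01],0,0.0],[[0,0,0.01],0,0.0],[[0,0,0.009],0,0.0],[[0,0,0.006],0,0.0],[[0,0,0.004],0,0.0],[[0,0,0.002],0,0.0],[[0,0,0.002],0,0.0],[[0,0,0],0,0.0],[[0,0,0],0,0.0]])

```text
time_s: 24.88
ee_pos: [0.5671, -0.2369, 0.1973]
eef_rot: [-3.142, 0.001, 2.733]
force: [-0.9, 0.0, 0.2]
grip_width: 0.0003
grip_force: 0.0
```

Call:
jog_arm(rows=[[[0,0,0.001],0,0.0],[[0,0,0.001],0,0.0],[[0,0,0.001],0,0.0],[[0,0,0.001],0,0.0],[[0,0,0],0,0.0],[[0,0,0],0,0.0]])

```text
time_s: 25.38
ee_pos: [0.567, -0.2368, 0.1929]
eef_rot: [3.142, -0.0, 2.733]
force: [-0.8, 0.1, 0.7]
grip_width: 0.0006
grip_force: 0.0
```

Call:
jog_arm(rows=[[[0,0,0.001],0,0.0],[[0,0,0.001],0,0.0],[[0,0,0],0,0.0],[[0,0,0],0,0.0]])

```text
time_s: 25.72
ee_pos: [0.5672, -0.2369, 0.1915]
eef_rot: [-3.142, 0.001, 2.733]
force: [0.5, 0.2, 4.8]
grip_width: 0.0004
grip_force: 2.4
```

Call:
jog_arm(rows=[[[0,0,0.001],0,0.0],[[0,0,0],0,0.0],[[0,0,0],0,0.0]])

```text
time_s: 25.97
ee_pos: [0.5675, -0.237, 0.1912]
eef_rot: [-3.142, 0.003, 2.733]
force: [0.4, 0.6, 9.2]
grip_width: 0.0001
grip_force: 4.8
```

It is firm at about 0.191 m with no give, so both parts are home. I'll back off and hand in.

Call:
jog_arm(rows=[[[0,0,-0.003],0,0.0],[[0,0,-0.008],0,0.0],[[0,0,-0.012],0,0.0],[[0,0,-0.015],0,0.0],[[0,0,-0.015],0,0.0],[[0,0,-0.012],0,0.0],[[0,0,-0.008],0,0.0],[[0,0,-0.004],0,0.0],[[0,0,0],0,0.0],[[0,0,0],0,0.0]])

```text
time_s: 26.8
ee_pos: [0.5669, -0.2367, 0.2664]
eef_rot: [3.142, -0.001, 2.733]
force: [0.2, 0.8, -0.8]
grip_width: 0.0003
grip_force: 0.0
```

```bash
python3 - <<'E'
from h import *
o=get_obs();p=camera('wrist');C=cloud(p,wfc(p,o)).reshape(-1,3)
r=np.hypot(C[:,0]-.5673,C[:,1]+.2370);z=C[:,2]
for a,b,z0,z1 in [(.0315,.037,.095,.112),(.0255,.032,.14,.158),(.02,.026,.125,.147),(0,.008,.17,.2)]:
    P=C[(r>a)&(r<b)&(z>z0)&(z<z1)];print(len(P),np.percentile(P[:,2],[80,90,97]).round(4))
print(o['ee_pos'],hand_in())
E
```

```text
130 [0.1034 0.1038 0.1042]
797 [0.1503 0.1507 0.1512]
392 [0.1388 0.1392 0.1404]
272 [0.1903 0.1907 0.1911]
the job is handed in; nothing more can be done
[ 0.56688035 -0.23674631  0.26642445] None
```

The dripper is seated upright in the carafe and the filter is seated in the dripper. Both were lowered in and released gently. Measured heights match fully home to within about 1.5 mm, and I handed the job in at about 27 s; no verdict came back.

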